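# Find the rocking canister lid and press it home

## Robot

A 6-joint arm with a two-finger parallel gripper is mounted at the origin on a cart in front of the work surface, level with it; the furniture and walls round the work are solid. World frame = base frame: x ahead of the robot, y to its left, z up, the work surface at z = 0. Lengths are in m, angles in rad, forces in N, time in s.
With the tool pointing down it reaches from about 0.375 to 0.9 m from the base axis. Payload 3.1 kg.
Tool frame: the origin (TCP) lies midway between the tips of the shut fingers; the grasp point (between the pads) lies 19 mm behind it; x points along the fingers, z is the direction in which the jaws open and shut, and the axes are right-handed (so a half turn about x gives the same grasp; the last joint's range is limited). The gripper opens to 85 mm and grips with 20 to 120 N. Pads are 22 mm wide; open, the fingers measure 114 mm over their backs; the gripper's body (76 mm by 85 mm) begins 54 mm behind the grasp point. The pads swing forward as they close: fully open they stand 13 mm farther back than shut.
Start: joints at [0.925, 0.527, 1.433, -0, 1.181, -0.178], TCP at [0.281, 0.558, 0.231] pointing down, gripper open.
Joint ranges: [-3.08, 3.08], [-0.75, 2.2], [0.22, 2.44], [-1.43, 4.57], [0, 2.65], [-2.85, 2.85]. Speed limits (rad/s): [2.79, 2.79, 3.14, 3.14, 3.14, 3.14].

## Interface

Orientations are given as a unit quaternion [x, y, z, w].
In Python, from station import status, snapshot, camera_params, ticket gives the robot as it stands.
- The arm moves only by the tool arm_command, never from a script. Its argument "series" is a list that holds one entry, the list of rows, each a list of 4 numbers: the shift along the tool's x, y, z in mm, then the turn about the tool's x in rad. A call has 1 to 10 rows; each row shifts and turns the commanded pose from where the row before left it, along the tool's axes as they then stand; what a row does not reach is not made up. A row lasts 1/10 s, in which the tool goes at most 50 mm and 8.59 degrees, less where a joint would pass 70% of its speed; a pose out of reach is approached as far as the arm can. A call is refused whole if a number of a shift passes 50 or a number of a turn 0.15, either way. A call with a gripper value outside its range is refused whole. "jaw" is the opening in per cent of the stroke, from 0 (shut) to 100 (fully open), set as the call begins (left out, the last holds). The fingers move at their own pace and stop on an object; "force" is the grip in N (left out, the last holds). Time passes only in rows, so rows that do not move let the fingers close. It gives the time, the measured TCP pose, the force and the opening at its end, in the units of the state.
- status.sense(): the state, without advancing time (a new reading comes with each control period).
- snapshot(name): name is "side" or "top"; returns the picture (420x560x3 uint8, red, green, blue); there is no depth.
- camera_params(name): a dict with "fovy" (degrees; the focal length in pixels is half the picture's height over the tangent of half this angle, whatever the lens; pixels are square), "cx", "cy" (the principal point, pixels), "extrinsics" (4x4, takes a point from camera to world coordinates). Camera axes: x right, y down, z forward; pixel columns grow to the right and rows downward; lengths in m; the calibration is good to about 2 mm. A picture is of the moment at which its call begins. camera_params takes no time and is no camera call.
- ticket.sign_off(): hands the job in, once; it reports no verdict.
The state is a dict: "t": time; "q": joint angles; "qd": joint speeds; "tau": joint torques, N m; "tcp_pos": TCP position; "tool_rot": TCP orientation; "force": force on the tool from outside, world axes, zero at the start; "ft_torque": the same for the moment, N m; "finger_gap": opening from 0.0 (shut) to 1.0 (fully open).
Only numpy, scipy, OpenCV 4.12 (cv2) and the standard library are available. Lean on these libraries where they do the work, as an engineer would, in place of code of your own. Each camera call takes 0.05 s, during which the arm holds its last target. There are 200 camera calls.

## Task

One of the four canister lids on the tray is not seated. Using only your fingertips, press lightly on the short ends of the lids until you find the one that tips under your finger, then press that lid firmly on its middle until it is fully home and no longer rocks. Feel the lid rock before you press it home, press the tight lids only lightly, pull no lid up, and leave the things around the tray where they are.

Things in the scene. Friction and masses are not known exactly. Their poses are not given: they have to be found in the camera images.
- tray: Fixed dark wooden tray on the worktop, 270 x 240 mm, rim 26 mm high, that carries the four canisters two by two. Origin: centre of its underside, on the worktop.
- canister_1: One of four identical fixed white ceramic canisters (84 mm along its own x, 64 mm along its own y) with a flat light-wood lid, 92 mm along x by 72 mm along y. Origin: on the canister's upright middle axis, 112 mm below the top of its lid when that lid is fully down; the canisters stand up to 10 mm higher or lower than each other. Places in the tray are mixed from run to run. One unknown canister of the four has the loose lid, which stands 6 mm higher than when fully down.
- press_1 (a joint): How far the lid of canister_1 has been pushed down from where it was found (m, 0 = as found, negative = pulled up). A tight lid sits on a springy gasket: it gives about 1 mm for each 1.7 N and springs back; pushing it in 6.8 mm (11.5 N) is too hard. The loose lid goes down 6 mm to be fully home, needs about 14 to 20 N pressed on the middle of the lid to move, and stays down; pressed near an end it only rocks.
- rock_1 (a joint): Tilt of the lid of canister_1 end to end, about the canister's own y axis through the lid's middle (rad, 0 = level, positive = the canister's +x end is down). A tight lid stays within about 0.01; the loose lid tips to about 0.15 under 2 to 4 N pressed 34 mm from its middle along the long direction, and springs back level when let go. Once fully home it no longer rocks.
- canister_2: One of four identical fixed white ceramic canisters (84 mm along its own x, 64 mm along its own y) with a flat light-wood lid, 92 mm along x by 72 mm along y. Origin: on the canister's upright middle axis, 112 mm below the top of its lid when that lid is fully down; the canisters stand up to 10 mm higher or lower than each other. Places in the tray are mixed from run to run. One unknown canister of the four has the loose lid, which stands 6 mm higher than when fully down.
- press_2 (a joint): How far the lid of canister_2 has been pushed down from where it was found (m, 0 = as found, negative = pulled up). A tight lid sits on a springy gasket: it gives about 1 mm for each 1.7 N and springs back; pushing it in 6.8 mm (11.5 N) is too hard. The loose lid goes down 6 mm to be fully home, needs about 14 to 20 N pressed on the middle of the lid to move, and stays down; pressed near an end it only rocks.
- rock_2 (a joint): Tilt of the lid of canister_2 end to end, about the canister's own y axis through the lid's middle (rad, 0 = level, positive = the canister's +x end is down). A tight lid stays within about 0.01; the loose lid tips to about 0.15 under 2 to 4 N pressed 34 mm from its middle along the long direction, and springs back level when let go. Once fully home it no longer rocks.
- canister_3: One of four identical fixed white ceramic canisters (84 mm along its own x, 64 mm along its own y) with a flat light-wood lid, 92 mm along x by 72 mm along y. Origin: on the canister's upright middle axis, 112 mm below the top of its lid when that lid is fully down; the canisters stand up to 10 mm higher or lower than each other. Places in the tray are mixed from run to run. One unknown canister of the four has the loose lid, which stands 6 mm higher than when fully down.
- press_3 (a joint): How far the lid of canister_3 has been pushed down from where it was found (m, 0 = as found, negative = pulled up). A tight lid sits on a springy gasket: it gives about 1 mm for each 1.7 N and springs back; pushing it in 6.8 mm (11.5 N) is too hard. The loose lid goes down 6 mm to be fully home, needs about 14 to 20 N pressed on the middle of the lid to move, and stays down; pressed near an end it only rocks.
- rock_3 (a joint): Tilt of the lid of canister_3 end to end, about the canister's own y axis through the lid's middle (rad, 0 = level, positive = the canister's +x end is down). A tight lid stays within about 0.01; the loose lid tips to about 0.15 under 2 to 4 N pressed 34 mm from its middle along the long direction, and springs back level when let go. Once fully home it no longer rocks.
- canister_4: One of four identical fixed white ceramic canisters (84 mm along its own x, 64 mm along its own y) with a flat light-wood lid, 92 mm along x by 72 mm along y. Origin: on the canister's upright middle axis, 112 mm below the top of its lid when that lid is fully down; the canisters stand up to 10 mm higher or lower than each other. Places in the tray are mixed from run to run. One unknown canister of the four has the loose lid, which stands 6 mm higher than when fully down.
- press_4 (a joint): How far the lid of canister_4 has been pushed down from where it was found (m, 0 = as found, negative = pulled up). A tight lid sits on a springy gasket: it gives about 1 mm for each 1.7 N and springs back; pushing it in 6.8 mm (11.5 N) is too hard. The loose lid goes down 6 mm to be fully home, needs about 14 to 20 N pressed on the middle of the lid to move, and stays down; pressed near an end it only rocks.
- rock_4 (a joint): Tilt of the lid of canister_4 end to end, about the canister's own y axis through the lid's middle (rad, 0 = level, positive = the canister's +x end is down). A tight lid stays within about 0.01; the loose lid tips to about 0.15 under 2 to 4 N pressed 34 mm from its middle along the long direction, and springs back level when let go. Once fully home it no longer rocks.
- red_jar: Loose spice jar with a red cap, diameter 42, height 108 mm, upright on the worktop beside the tray; leave it alone. Origin: centre of its underside.
- blue_jar: Loose spice jar with a blue cap, diameter 42, height 108 mm, upright on the worktop at the other side of the tray; leave it alone. Origin: centre of its underside.
- green_box: Loose green carton, 107 x 55 x 52 mm, on the black hob, to the left of the tray; leave it alone. Origin: centre of its underside.
- red_box: Loose dark red carton, 102 x 53 x 60 mm, at the back of the worktop; leave it alone. Origin: centre of its underside.
- salt: Loose green and cream carton, 46 x 67 x 143 mm, standing near the front edge to the right of the tray; leave it alone. Origin: centre of its underside.
Not all that is in view belongs to the job. Leave any orange look-alike of the canister_3 alone.

How it is judged:
By the outcome, as a careful person would: the job done as asked, in the order asked, and still so for the second after the job is handed in, with the robot touching nothing.
It also fails if it takes over 64 s, if anything falls off the work surface, if the arm or the gripper's body presses on something with over 40 N, if the wrist force passes 120 N, or if a joint passes its speed limit or range.

## Working session

There is one attempt and no reset: what is moved stays moved. The work goes in short steps, Python scripts to look and compute and a tool call to move; the robot and the scene stay as the last step left them, time stands still between calls to the robot, and variables do not carry over. Pictures are saved under pics/ and viewed, about 8 in all and at most 12, crops included, and the job is handed in when it is done.

Besides the shell and the picture viewer there is one more tool, called after "Call:" as name([rows], argument=value, ...), one row to a line, values as JSON. arm_command: Moves the arm, as the interface text tells. Its arguments: {"type":"object","properties":{"series":{"type":"array"},"jaw":{"type":"number"},"force":{"type":"number"}},"required":["series"]}

```bash
mkdir -p pics; python3 - <<'E'
from station import status, snapshot, camera_params
import cv2
for n in("top","side"):
    cv2.imwrite(f"pics/{n}0.png",snapshot(n)[:,:,::-1]); p=camera_params(n); print(n,p)
s=status.sense(); print(s)
E
```

```text
top {'fovy': 48.43744994927105, 'cx': 281.34938937719346, 'cy': 207.3910706031611, 'extrinsics': array([[ 1.18421539e-03, -9.92806896e-01,  1.19720777e-01,
         4.25234654e-01],
       [-9.99984219e-01, -5.18208618e-04,  5.59397985e-03,
         2.10240859e-02],
       [-5.49170143e-03, -1.19725512e-01, -9.92791843e-01,
         1.45925721e+00],
       [ 0.00000000e+00,  0.00000000e+00,  0.00000000e+00,
         1.00000000e+00]])}
side {'fovy': 55.78600634628082, 'cx': 282.2795123648841, 'cy': 206.12555127183035, 'extrinsics': array([[ 0.98392055, -0.09880835,  0.14878595,  0.43676248],
       [-0.17775636, -0.62292139,  0.76182125, -0.88345004],
       [ 0.01740765, -0.77601924, -0.63046897,  0.8564074 ],
       [ 0.        ,  0.        ,  0.        ,  1.        ]])}
{'t': 0.1, 'q': array([ 9.25502148e-01,  5.28386688e-01,  1.43380508e+00,  6.01757670e-06,
        1.18138598e+00, -1.78507571e-01]), 'qd': array([ 0.00087061, -0.00227192, -0.00290339,  0.00049984, -0.00097852,
        0.00051054]), 'tau': array([-5.02306489e-05, -4.43308532e+01, -1.78584766e+01, -2.41304679e-04,
        3.96385352e-03,  1.26289166e-05]), 'tcp_pos': array([0.28083763, 0.55761653, 0.23041335]), 'tool_rot': array([-0.3710569 ,  0.60273797,  0.3705484 ,  0.60142963]), 'force': array([ 0.88664057,  0.08662908, -0.85018482]), 'ft_torque': array([-0.00225687,  0.02267744,  0.0055133 ]), 'finger_gap': 1.00391408295003}
```

View pics/top0.png

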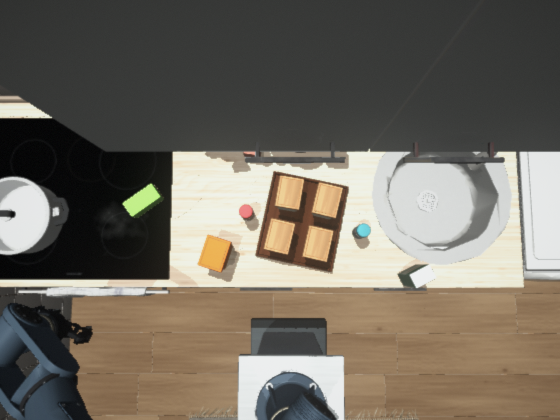

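View pics/side0.png

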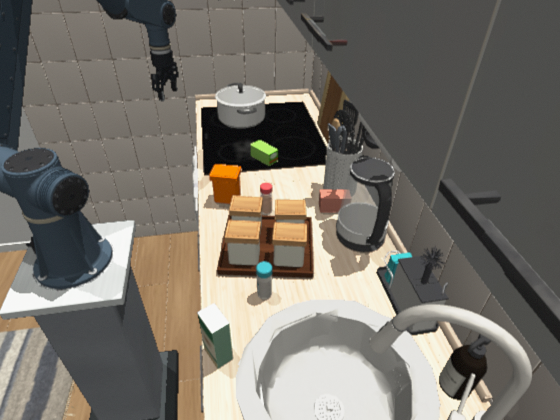

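Top view: dark tray around (303,222), with lids near (289,192), (326,201), (280,237) and (319,243). The orange look-alike is at (214,253) and the jars are at (247,212) and (363,231). Next I'll segment the lids in both views.

```bash
cat >h.py <<'E'
import numpy as np,cv2
from station import camera_params
def cam(n):
    p=camera_params(n); f=210/np.tan(np.radians(p['fovy']/2)); return p,f
def ray(n,u,v):
    p,f=cam(n);E=p['extrinsics'];d=E[:3,:3]@np.array([(u-p['cx'])/f,(v-p['cy'])/f,1]);return E[:3,3],d
def atz(n,u,v,z):
    o,d=ray(n,u,v);return o+d*(z-o[2])/d[2]
def proj(n,P):
    p,f=cam(n);E=p['extrinsics'];c=E[:3,:3].T@(np.asarray(P)-E[:3,3]);return np.array([p['cx']+f*c[0]/c[2],p['cy']+f*c[1]/c[2]])
E
python3 - <<'E'
from h import *
im=cv2.imread('pics/top0.png')
hsv=cv2.cvtColor(im,cv2.COLOR_BGR2HSV)
for c in [(289,192),(326,201),(280,237),(319,243)]:
    print(c,hsv[c[1],c[0]],hsv[c[1]-12:c[1]+13:4,c[0]].tolist())
m=((hsv[...,0]>8)&(hsv[...,0]<22)&(hsv[...,1]>70)&(hsv[...,2]>140)).astype(np.uint8)
roi=np.zeros_like(m);cv2.fillConvexPoly(roi,np.array([(275,173),(348,187),(331,270),(258,255)]),1)
m&=roi; m=cv2.morphologyEx(m,cv2.MORPH_OPEN,np.ones((3,3)))
n,l,st,ce=cv2.connectedComponentsWithStats(m)
for i in range(1,n):
    if st[i,4]<200: continue
    cs,_=cv2.findContours((l==i).astype(np.uint8),0,2)
    r=cv2.minAreaRect(cs[0]);b=cv2.boxPoints(r)
    w=np.array([atz('top',*q,.118) for q in b])
    print(st[i,4],ce[i],r,'\n center',w.mean(0).round(4),'edges',[ (round(float(np.linalg.norm(w[k]-w[k-1])),4),round(float(np.degrees(np.arctan2(*(w[k]-w[k-1])[1::-1]))),1)) for k in (1,2)])
a=cv2.resize(im[160:285,190:380],None,fx=4,fy=4,interpolation=2)
s=cv2.imread('pics/side0.png');b=cv2.resize(s[180:280,205:395],None,fx=4,fy=4,interpolation=2)
cv2.imwrite('pics/c1.png',a);cv2.imwrite('pics/c2.png',b)
E
```

```text
(289, 192) [ 17 106 227] [[16, 109, 227], [17, 108, 226], [16, 107, 226], [17, 106, 227], [17, 106, 231], [17, 106, 232], [17, 107, 231]]
(326, 201) [ 17 107 228] [[17, 106, 230], [17, 106, 228], [16, 107, 227], [17, 107, 228], [17, 104, 231], [17, 105, 231], [16, 113, 227]]
(280, 237) [ 16 105 230] [[16, 107, 228], [16, 108, 227], [16, 106, 229], [16, 105, 230], [17, 103, 232], [17, 104, 232], [16, 111, 227]]
(319, 243) [ 17 107 229] [[16, 110, 223], [16, 108, 226], [17, 106, 228], [17, 107, 229], [17, 105, 231], [17, 104, 231], [17, 108, 227]]
772 [288.8238342  191.97150259] ((288.77178955078125, 191.95974731445312), (25.02508544921875, 31.049644470214844), 10.007980346679688) 
 center [0.6323 0.0071 0.118 ] edges [(0.0913, -9.8), (0.073, -100.2)]
790 [326.63037975 199.55696203] ((326.61767578125, 199.5294189453125), (25.223703384399414, 31.28709602355957), 14.03624439239502) 
 center [ 0.6102 -0.1026  0.118 ] edges [(0.0918, -14.3), (0.0732, -104.2)]
816 [278.82107843 235.60906863] ((278.7059020996094, 235.67648315429688), (25.46623992919922, 32.49977493286133), 14.03624439239502) 
 center [0.5053 0.0361 0.118 ] edges [(0.0934, -13.8), (0.0735, -104.1)]
820 [317.33780488 243.12073171] ((317.290771484375, 243.02064514160156), (25.575071334838867, 32.17938232421875), 12.804266929626465) 
 center [ 0.4844 -0.0746  0.118 ] edges [(0.0923, -13.1), (0.0734, -102.8)]
```

View pics/c1.png

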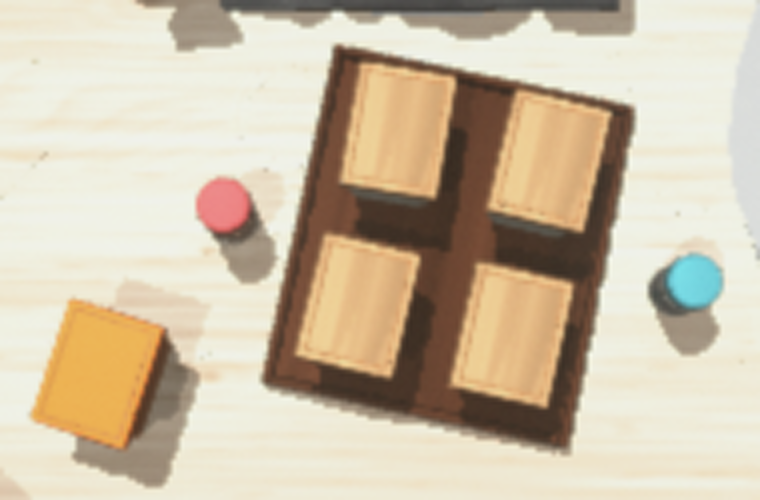

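View pics/c2.png

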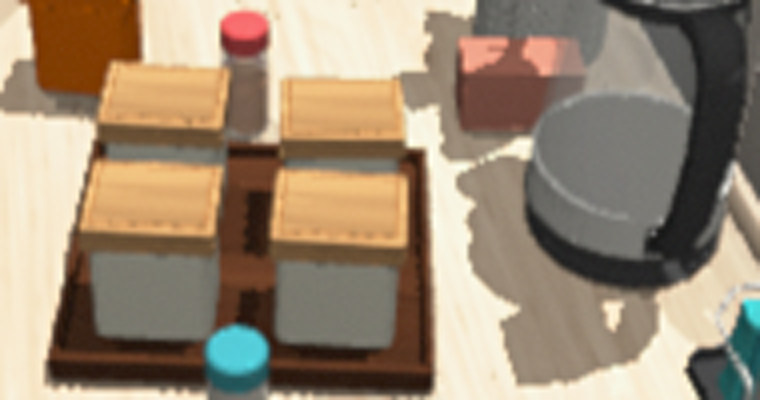

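Crops: the four lids are clear, with long axes at about -10 to -14 degrees from world x, so they point roughly away from the robot. In the side crop, the lid-top centres are near (246,204), (290,207), (243,230) and (290,232). I'll triangulate the heights and plan the approach.

```bash
cat >>h.py <<'E'
from scipy.spatial.transform import Rotation as Ro
from station import status
def plan(tgt,dyaw=None):
    s=status.sense();R=Ro.from_quat(s['tool_rot']).as_matrix()
    d=R.T@(np.asarray(tgt)-s['tcp_pos'])*1e3
    zy=np.degrees(np.arctan2(R[1,2],R[0,2]));print('t',s['t'],'tcp',s['tcp_pos'].round(4),'toolx',R[:,0].round(3),'z yaw',zy.round(1),'y yaw',np.degrees(np.arctan2(R[1,1],R[0,1])).round(1))
    print('shift mm',d.round(1),'F',s['force'].round(2)); return d
E
python3 - <<'E'
from h import *
T={'A':(278.7,235.7),'B':(317.3,243),'C':(288.8,192),'D':(326.6,199.5)}
S={'A':(246.2,204.3),'B':(243,230.5),'C':(290.5,207.3),'D':(290,232.5)}
for k in T:
    o1,d1=ray('top',*T[k]);o2,d2=ray('side',*S[k]);d1/=np.linalg.norm(d1);d2/=np.linalg.norm(d2)
    a=np.linalg.lstsq(np.c_[d1,-d2],o2-o1,rcond=None)[0];print(k,(o1+a[0]*d1).round(4),(o2+a[1]*d2).round(4))
plan([.47,.0446,.17])
E
```

```text
A [0.5052 0.0361 0.1162] [0.5071 0.0361 0.1163]
B [ 0.4844 -0.0748  0.1146] [ 0.4862 -0.0749  0.1147]
C [0.633  0.0069 0.1117] [0.6355 0.0067 0.1121]
D [ 0.6106 -0.1029  0.1141] [ 0.6124 -0.103   0.1144]
t 0.1 tcp [0.2808 0.5576 0.2304] toolx [-0.001 -0.002 -1.   ] z yaw 63.3 y yaw 153.3
shift mm [  61.  -399.8 -372.9] F [ 0.89  0.09 -0.85]
```

Call:
arm_command([
  [[0,0,0,-0.118],[0,0,0,-0.118],[0,-19,-28.5,0],[0,-19,-28.5,0],[0,-19,-28.5,0],[0,-19,-28.5,0],[0,-19,-28.5,0],[0,-19,-28.5,0],[0,-19,-28.5,0],[0,-19,-28.5,0]],
], jaw=0)

```text
t: 1.1
tcp_pos: [0.3771, 0.3, 0.2311]
tool_rot: [-0.439, 0.554, 0.439, 0.554]
force: [0.3, 0.1, -0.1]
finger_gap: -0.0
```

Call:
arm_command([
  [[0,-19,-28.5,0],[0,-19,-28.5,0],[0,-19,-28.5,0],[0,-19,-28.5,0],[0,-19,-28.5,0],[0,-19,-28.5,0],[0,-19,-28.5,0],[0,-19,-28.5,0],[0,0,0,0],[0,0,0,0]],
])

```text
t: 2.1
tcp_pos: [0.4726, 0.0442, 0.2309]
tool_rot: [-0.438, 0.555, 0.439, 0.554]
force: [0.0, 0.1, 0.0]
finger_gap: -0.0
```

```bash
python3 - <<'E'
from h import *
from station import snapshot
plan([.473,.0439,.122])
cv2.imwrite('pics/s1.png',cv2.resize(snapshot('side')[100:300,150:400,::-1],None,fx=3,fy=3))
plan([.473,.0439,.122])
E
```

```text
t 2.1 tcp [0.4726 0.0442 0.2309] toolx [-0.001  0.001 -1.   ] z yaw 76.7 y yaw 166.7
shift mm [108.9  -0.6  -0.2] F [0.   0.08 0.04]
t 2.15 tcp [0.4722 0.0449 0.2309] toolx [-0.002  0.001 -1.   ] z yaw 76.7 y yaw 166.7
shift mm [108.9  -1.2  -0.8] F [ 0.41 -0.42  0.74]
```

View pics/s1.png

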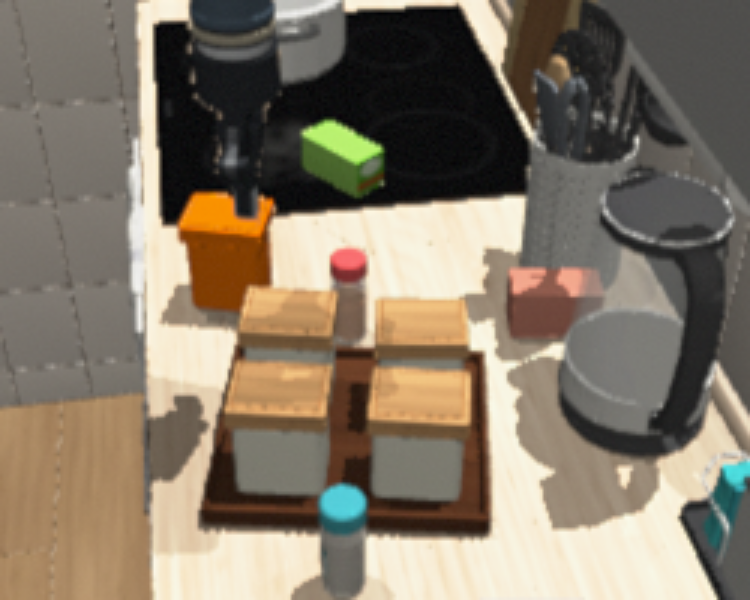

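The shut fingertips (about (247,215) in this crop) are above lid A's near end, with nothing in the way. Now I'll lower them.

Call:
arm_command([
  [[25,0,0,0],[25,0,0,0],[25,0,0,0],[20,0,0,0],[8,0,0,0],[2,0,0,0],[0,0,0,0],[0,0,0,0]],
])

```text
t: 2.95
tcp_pos: [0.4735, 0.0449, 0.1272]
tool_rot: [-0.44, 0.554, 0.439, 0.555]
force: [-0.0, 0.5, -0.4]
finger_gap: -0.006
```

Call:
arm_command([
  [[1,0,0,0],[1,0,0,0],[0,0,0,0]],
])

```text
t: 3.25
tcp_pos: [0.473, 0.0446, 0.1246]
tool_rot: [-0.439, 0.554, 0.439, 0.554]
force: [-0.5, -0.4, 0.0]
finger_gap: -0.003
```

Call:
arm_command([
  [[1,0,0,0],[1,0,0,0],[0,0,0,0]],
])

```text
t: 3.55
tcp_pos: [0.4728, 0.0446, 0.1222]
tool_rot: [-0.439, 0.554, 0.439, 0.554]
force: [0.8, 0.4, -0.2]
finger_gap: -0.001
```

Call:
arm_command([
  [[1,0,0,0],[1,0,0,0],[0,0,0,0]],
])

```text
t: 3.85
tcp_pos: [0.4728, 0.0447, 0.1204]
tool_rot: [-0.439, 0.554, 0.439, 0.554]
force: [-1.3, 0.4, 3.2]
finger_gap: -0.002
```

Call:
arm_command([
  [[1,0,0,0],[0.5,0,0,0],[0,0,0,0]],
])

```text
t: 4.15
tcp_pos: [0.4728, 0.0447, 0.1189]
tool_rot: [-0.439, 0.554, 0.439, 0.554]
force: [-1.5, -0.4, 5.6]
finger_gap: 0.002
```

Lid A has a stiffness of about 1.6 N/mm, so it is tight. Lift and move to B.

Call:
arm_command([
  [[-16,0,0,0],[0,-1,-28,0],[0,-1,-28,0],[0,-1,-28,0],[0,-2,-29,0],[0,0,0,0],[6,0,0,0],[2,0,0,0],[0,0,0,0]],
])

```text
t: 5.05
tcp_pos: [0.4514, -0.0653, 0.1262]
tool_rot: [-0.439, 0.554, 0.44, 0.554]
force: [0.5, 0.1, 0.0]
finger_gap: 0.001
```

Call:
arm_command([
  [[1,0,0,0],[1,0,0,0],[0,0,0,0]],
])

```text
t: 5.35
tcp_pos: [0.4519, -0.0661, 0.1247]
tool_rot: [-0.439, 0.554, 0.439, 0.554]
force: [0.5, 0.9, 0.6]
finger_gap: -0.002
```

Call:
arm_command([
  [[1,0,0,0],[1,0,0,0],[0,0,0,0]],
])

```text
t: 5.65
tcp_pos: [0.4518, -0.0665, 0.1227]
tool_rot: [-0.439, 0.554, 0.439, 0.554]
force: [-0.2, 0.4, 0.9]
finger_gap: -0.001
```

Call:
arm_command([
  [[1,0,0,0],[1,0,0,0],[0,0,0,0]],
])

```text
t: 5.95
tcp_pos: [0.4516, -0.0664, 0.1207]
tool_rot: [-0.439, 0.554, 0.439, 0.554]
force: [0.5, -0.3, 1.6]
finger_gap: 0.003
```

Call:
arm_command([
  [[1,0,0,0],[0.5,0,0,0],[0,0,0,0]],
])

```text
t: 6.25
tcp_pos: [0.4513, -0.0663, 0.1192]
tool_rot: [-0.439, 0.554, 0.439, 0.554]
force: [-1.7, 0.2, 2.1]
finger_gap: 0.0
```

Call:
arm_command([
  [[1,0,0,0],[0.5,0,0,0],[0,0,0,0]],
])

```text
t: 6.55
tcp_pos: [0.4512, -0.0662, 0.1178]
tool_rot: [-0.439, 0.555, 0.44, 0.554]
force: [-3.8, -0.3, 5.1]
finger_gap: -0.002
```

```bash
python3 - <<'E'
from h import *
from station import snapshot
cv2.imwrite('pics/s2.png',cv2.resize(snapshot('side')[170:290,200:350,::-1],None,fx=5,fy=5,interpolation=2))
plan([.4853,-.0749,.14])
E
```

```text
t 6.6 tcp [ 0.4512 -0.0662  0.1178] toolx [-0.001  0.    -1.   ] z yaw 76.8 y yaw 166.8
shift mm [-22.3 -35.2  -0.6] F [-3.93  0.86  3.89]
```

View pics/s2.png

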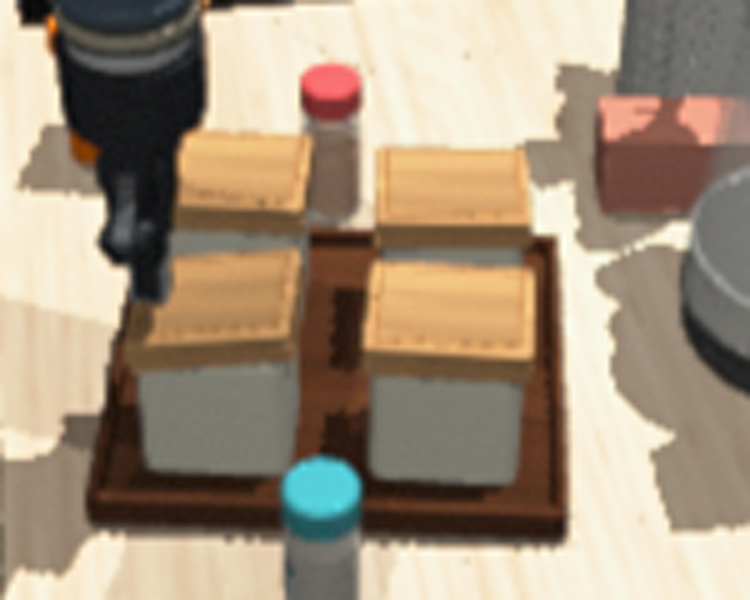

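Lid B is visibly tilted: its robot-side end at (150,330) is down while its far end stays up. It rocked at 2 to 4 N over about 5 mm, so it is the loose lid. I'll let go, move to its middle and press.

Call:
arm_command([
  [[-14,0,0,0],[0,0,0,0],[0,-18,0,0],[0,-17,-0.5,0],[0,0,0,0],[4,0,0,0],[2,0,0,0],[1,0,0,0],[1,0,0,0],[0,0,0,0]],
])

```text
t: 7.6
tcp_pos: [0.4854, -0.0748, 0.1236]
tool_rot: [-0.439, 0.554, 0.439, 0.554]
force: [-0.1, -0.8, 0.3]
finger_gap: -0.001
```

Call:
arm_command([
  [[1,0,0,0],[1,0,0,0],[0,0,0,0]],
])

```text
t: 7.9
tcp_pos: [0.486, -0.075, 0.122]
tool_rot: [-0.439, 0.554, 0.439, 0.554]
force: [-0.1, 0.4, 2.2]
finger_gap: 0.001
```

Call:
arm_command([
  [[1,0,0,0],[1,0,0,0],[0,0,0,0]],
])

```text
t: 8.2
tcp_pos: [0.4861, -0.075, 0.121]
tool_rot: [-0.439, 0.554, 0.439, 0.554]
force: [-2.3, 0.2, 11.1]
finger_gap: 0.005
```

Call:
arm_command([
  [[1,0,0,0],[1,0,0,0],[1,0,0,0],[0,0,0,0]],
])

```text
t: 8.6
tcp_pos: [0.486, -0.075, 0.1182]
tool_rot: [-0.44, 0.554, 0.439, 0.554]
force: [-2.3, 1.1, 11.5]
finger_gap: -0.001
```

Call:
arm_command([
  [[1,0,0,0],[1,0,0,0],[1,0,0,0],[0,0,0,0]],
])

```text
t: 9.0
tcp_pos: [0.486, -0.075, 0.1158]
tool_rot: [-0.44, 0.554, 0.439, 0.554]
force: [-3.7, 1.2, 18.0]
finger_gap: 0.003
```

Call:
arm_command([
  [[1,0,0,0],[1,0,0,0],[0,0,0,0]],
])

```text
t: 9.3
tcp_pos: [0.486, -0.075, 0.1156]
tool_rot: [-0.44, 0.554, 0.439, 0.554]
force: [-7.0, 1.8, 32.8]
finger_gap: 0.003
```

The force reached 33 N at a hard stop, after about 6 mm of travel. I'll release and check both ends for rocking with light presses.

Call:
arm_command([
  [[-8,0,0,0],[-5,0,0,0],[0,0,0,0],[0,17,0,0],[0,17,0,0],[0,0,0,0],[6,0,0,0],[2,0,0,0],[1,0,0,0],[0,0,0,0]],
])

```text
t: 10.3
tcp_pos: [0.4537, -0.0676, 0.1158]
tool_rot: [-0.439, 0.554, 0.439, 0.554]
force: [0.0, -0.4, 2.1]
finger_gap: 0.002
```

Call:
arm_command([
  [[1,0,0,0],[0.5,0,0,0],[0,0,0,0]],
])

```text
t: 10.6
tcp_pos: [0.4536, -0.0676, 0.1155]
tool_rot: [-0.44, 0.554, 0.439, 0.554]
force: [-1.7, -0.4, 14.0]
finger_gap: -0.0
```

Call:
arm_command([
  [[0.5,0,0,0],[0.5,0,0,0],[0,0,0,0]],
])

```text
t: 10.9
tcp_pos: [0.4537, -0.0676, 0.1154]
tool_rot: [-0.44, 0.554, 0.438, 0.555]
force: [-3.6, 0.7, 21.8]
finger_gap: -0.002
```

Call:
arm_command([
  [[-8,0,0,0],[-5,0,0,0],[0,-23,0,0],[0,-23,0,0],[0,-21,0,0],[0,0,0,0],[6,0,0,0],[3,0,0,0],[1.5,0,0,0],[0,0,0,0]],
])

```text
t: 11.9
tcp_pos: [0.516, -0.0818, 0.1158]
tool_rot: [-0.438, 0.555, 0.44, 0.554]
force: [-1.2, 1.0, 3.1]
finger_gap: 0.001
```

Call:
arm_command([
  [[0.5,0,0,0],[0,0,0,0]],
])

```text
t: 12.1
tcp_pos: [0.5161, -0.0818, 0.1157]
tool_rot: [-0.438, 0.555, 0.44, 0.554]
force: [-3.5, 1.0, 6.7]
finger_gap: -0.004
```

Call:
arm_command([
  [[-10,0,0,0],[-30,0,0,0],[-30,0,0,0],[-30,0,0,0],[0,25,20,0],[0,25,20,0],[0,25,20,0],[0,0,30,0],[0,0,0,0],[0,0,0,0]],
])

```text
t: 13.1
tcp_pos: [0.4655, 0.0225, 0.2156]
tool_rot: [-0.44, 0.554, 0.439, 0.554]
force: [-0.1, 0.8, -0.1]
finger_gap: -0.002
```

```bash
python3 - <<'E'
from h import *
from station import snapshot
a=cv2.resize(snapshot('side')[170:290,200:350,::-1],None,fx=4,fy=4,interpolation=2)
cv2.imwrite('pics/s3.png',a)
plan([.4853,-.0749,.14])
E
```

```text
t 13.15 tcp [0.4656 0.0219 0.2155] toolx [ 0.001 -0.001 -1.   ] z yaw 76.8 y yaw 166.8
shift mm [ 75.6 -41.2 -89.8] F [ 0.25 -0.03 -0.97]
```

View pics/s3.png

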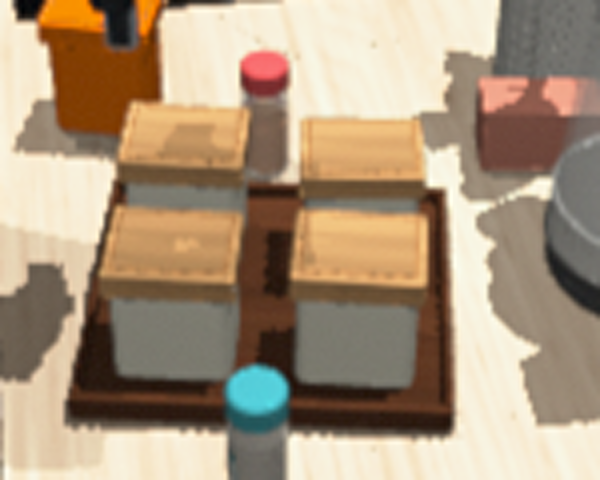

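The front-right lid, at (175,250) in this crop, is now level and down. The jars and boxes haven't moved, and the arm is clear.

```bash
python3 -c "
from station import ticket; print(ticket.sign_off())"
```

```text
the job is handed in; nothing more can be done
None
```

The loose lid was the front-right one (nearest the robot, on its right). It is now fully home, and I handed the job in at about 13 s of the 64 s allowed.

- **Finding it:** I pressed the front-left lid first, at its near end, to about 5.6 N. It gave about 1.6 N/mm, so it is tight. The front-right lid sank about 5 mm under roughly 2–5 N, and the picture showed it tipped. I stopped there, so the two back lids were never touched.
- **Pressing home:** on its middle, the lid went down about 6 mm. It then hit a hard stop, and I held it at 33 N before letting go.
- **Last checks:** both ends are now rigid, with less than 0.5 mm of give at 22 N on the near end and 0.1 mm at 7 N on the far end. The 22 N press was harder than that check needed, but it was on the lid already pressed home. In the last side picture the lid is level, the jars and boxes in view have not moved, and the arm is clear. That picture did not cover the green box or the salt carton. No check failed or disagreed.

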